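# Turn the dial block and hold the lamp shutter open

## Robot

A 7-joint arm with a two-finger parallel gripper is mounted at the origin on the work surface. World frame = base frame: x ahead of the robot, y to its left, z up, the work surface at z = 0. Lengths are in m, angles in rad, forces in N, time in s.
With the tool pointing down it reaches from about 0.35 to 0.9 m from the base axis. Payload 8.1 kg.
Tool frame: the origin (TCP) lies between the finger pads; the fingertips stand 11 mm ahead of it and the grasp point (between the pads) lies 8 mm behind it; z points along the fingers, y is the direction in which the jaws open and shut (so a half turn about z gives the same grasp; the last joint's range is limited). The gripper opens to 92 mm and grips with 3 to 60 N. Pads are 19 mm wide; open, the fingers measure 130 mm over their backs; the gripper's body (75 mm by 190 mm) begins 47 mm behind the grasp point.
Start: joints at [1.23, 0.434, 0.025, 1.573, -0.012, 1.134, -0.075], TCP at [0.147, -0.607, 0.238] pointing down, gripper open.
Joint ranges: [-2.62, 2.62], [-0.44, 2.09], [-1.27, 1.32], [0.08, 2.57], [-1.32, 4.46], [0.12, 2], [-2.74, 2.74]. Speed limits (rad/s): [2.22, 2.22, 3.01, 3.01, 3.14, 3.14, 3.14].

## Interface

Orientations are given as a rotation vector (axis times angle).
In Python, from workcell import r gives the robot as it stands.
- The arm moves only by the shell command python3 -m pendant 'ROWS' [FORCE]. ROWS is a JSON object of lists of equal length, an entry for each row: "gripper": the finger opening in mm, from 0 to 91.8; "xyz": the shift along the tool's x, y, z in mm, a list of three; "twist": the turn about the tool's z in units of 5 degrees (1.0 is 5 degrees). In form: {"gripper": [gripper, ...], "xyz": [[tx, ty, tz], ...], "twist": [twist, ...]}. A call has 1 to 10 rows; each row shifts and turns the commanded pose from where the row before left it, along the tool's axes as they then stand; what a row does not reach is not made up. A row lasts 1/8 s, in which the tool goes at most 62.5 mm and 10.7 degrees, less where a joint would pass 70% of its speed; a pose out of reach is approached as far as the arm can. A call with a gripper value outside its range is refused whole. The fingers move at their own pace and stop on an object; FORCE is the grip in N (left out, the last holds). Time passes only in rows, so rows that do not move let the fingers close. It gives the time, the measured TCP pose, the force and the opening at its end, in the units of the state.
- r.observe(): the state, without advancing time (a new reading comes with each control period).
- r.get_image(name): name is "scene" or "top"; returns the picture (480x640x3 uint8, red, green, blue); there is no depth.
- r.camera_info(name): a dict with "fx", "fy", "cx", "cy" (pixels), "distortion" ([k1, k2, p1, p2, k3] as OpenCV has them; the pictures are not rectified), "xyz" and "rotation" of the camera in the world. Camera axes: x right, y down, z forward; pixel columns grow to the right and rows downward; lengths in m; the calibration is good to about 2 mm. A picture is of the moment at which its call begins. camera_info takes no time and is no camera call.
- r.hand_in(): hands the job in, once; it reports no verdict.
The state is a dict: "t": time; "joint_positions": joint angles; "joint_velocities": joint speeds; "joint_efforts": joint torques, N m; "tcp_pos": TCP position; "tool_rot": TCP orientation; "force": force on the tool from outside, world axes, zero at the start; "torque": the same for the moment, N m; "grip_width": opening from 0.0 (shut) to 1.0 (fully open).
Only numpy, scipy, OpenCV 4.12 (cv2) and the standard library are available. Lean on these libraries where they do the work, as an engineer would, in place of code of your own. Each camera call takes 0.05 s, during which the arm holds its last target.

## Task

On the inspection station, turn the aluminium dial holder block a quarter turn so that its copper-coloured face sits flat against the steel stop bar, with the block's full width in front of the bar, standing on the plate and let go. Then pull the spring-loaded lamp shutter out by its upright yellow-topped handle until its yellow pointer is lined up with the red mark, and finish while still holding it there, because the spring pulls it shut as soon as it is released. Leave everything else on the table where it is.

Things in the scene. Friction and masses are not known exactly. Their poses are not given: they have to be found in the camera images.
- station: fixed inspection station: dark grey plate 240 (x) x 280 (y) x 10 mm thick. Origin at table height; the plate spans x from -130 to +110 mm and y from -140 to +140 mm; its x axis points away from the robot, turned in yaw by up to 15 degrees. On its far left a steel stop bar; on its far right a white lamp housing (x +15 to +100, y -130 to -55 mm, top 65 mm above the table)
- bar_face (a point): middle of the flat front surface (the one facing the robot) of the steel stop bar, an upright leg of a bent bracket 80 mm wide (station y), 6 mm thick, its top 42 mm above the table; this point is 30 mm above the table. Station axes: x points into the bar
- block_center (a point): centre of the loose dial holder block, aluminium, 46 x 46 mm and 40 mm tall, 0.15 to 0.3 kg, white dial disc on top; it stands on the plate (centre 30 mm above the table) in front of the stop bar, its centre 65 to 110 mm from it. Its x axis points out of the copper-coloured face, which at the start looks roughly to the left (+y of the station)
- block_face (a point): middle of the block's copper-coloured face, 23 mm from the block's centre along its x axis, 20 mm above its underside. A copper stripe along the top edge shows the same side from above
- shutter (a joint): travel of the shutter slide in m: 0 shut, grows as it is pulled out along the station's -x, stops at 0.065. The spring pulls it shut with about 4.5 N at 0, rising by 1.5 N per 10 mm
- shutter_handle (a point): grip point on the shutter's upright black handle with yellow top: a tab 12 mm thick along the station's x, 26 mm wide along y, from 24 to 90 mm above the table; this point is on its centre line 70 mm above the table. When shut it stands 75 mm in front of the lamp housing, joined to it by a bar 14 mm wide whose top is 39 mm above the table
- pointer (a point): tip of the yellow pointer fin, 3 mm thick, on the right side of the handle's foot, at the same station x as the handle's middle and 29 mm to its right (-y), 26 mm above the table; it moves with the shutter
- mark (a point): middle of the top of the small fixed red mark clip, 8 mm long along the station's x, 12 mm wide and 8 mm tall, on the white strip along the right side of the plate; axes as the station's. The pointer passes over it; it lies 28 to 52 mm nearer the robot than the shut pointer
- spare_center (a point): second dial holder block, same 46 x 46 x 40 mm aluminium block but without any copper face, standing on the table left of the station; its centre
- loupe_mid (a point): black eye loupe, 38 mm across, 34 mm tall, left of the station; its centre
- jar_mid (a point): small clear jar with black lid, 48 mm across, 45 mm tall, right of the station; its centre
- driver: screwdriver with blue handle, 130 mm long, lying on the table far right of the station
- brush: brush with wooden handle, 150 mm long, lying far left
- tweezers: steel tweezers, about 120 mm long and 5 mm thick, lying right of the station
- case_ring: brass watch-case ring, 42 mm across, 10 mm tall, lying far left
Things that resemble listed ones, but are neither listed nor needed, are in the scene too. What is shaped like the part that bears block_center but purple is not meant.

How it is judged:
By the outcome, as a careful person would: the job done as asked, in the order asked, and still so for the second after the job is handed in, while the arm keeps its last pose, push and grip.
It also fails if it takes over 58 s, if anything falls off the work surface, if the arm or the gripper's body presses on something with over 40 N, if the wrist force passes 120 N, or if a joint passes its speed limit or range.

## Working session

There is one attempt and no reset: what is moved stays moved. The work goes in short steps, Python scripts to look and compute and a shell command to move; the robot and the scene stay as the last step left them, time stands still between calls to the robot, and variables do not carry over. Pictures are saved under pics/ and viewed, and the job is handed in when it is done.

```bash
mkdir -p pics; ls; python3 - <<'E'
from workcell import r
import cv2
print(r.observe())
for n in("scene","top"):
    print(r.camera_info(n))
    cv2.imwrite(f"pics/{n}0.png",r.get_image(n)[:,:,::-1])
E
```

```text
pics
{'t': 0.0, 'joint_positions': array([ 1.23038388,  0.43523299,  0.02497364,  1.57409994, -0.01159492,
        1.13398166, -0.075095  ]), 'joint_velocities': array([-9.98831671e-04,  1.06533569e-03,  6.77202902e-04,  3.77303914e-04,
       -3.93742934e-05, -9.89626432e-05,  1.48470808e-03]), 'joint_efforts': array([ 1.45948001e-03, -6.67827272e+01,  9.85720418e-01, -3.14458466e+01,
       -6.04983210e-02,  4.29728057e-02,  9.63029242e-05]), 'tcp_pos': array([ 0.14706391, -0.60694578,  0.23693765]), 'tool_rot': array([-3.11789107e+00, -3.72393766e-01,  5.23574065e-04]), 'force': array([0.41373291, 0.24258701, 0.35019324]), 'torque': array([-0.07453808, -0.00433886,  0.05255135]), 'grip_width': 0.9976839126689488}
{'fx': 477.13384549616836, 'fy': 477.13384549616836, 'cx': 318.507036496856, 'cy': 235.46337472647872, 'distortion': array([-0.06817484,  0.        ,  0.        ,  0.        ,  0.        ]), 'xyz': array([0.82002712, 0.49969376, 0.87522851]), 'rotation': array([-0.77601635, -2.73319973,  0.89176417])}
{'fx': 459.07727592987317, 'fy': 459.07727592987317, 'cx': 312.7392915780768, 'cy': 245.57121501829835, 'distortion': array([-0.02725996,  0.        ,  0.        ,  0.        ,  0.        ]), 'xyz': array([0.39013674, 0.00484008, 1.07919839]), 'rotation': array([-2.12206455,  2.18104979, -0.11316072])}
```

View pics/scene0.png

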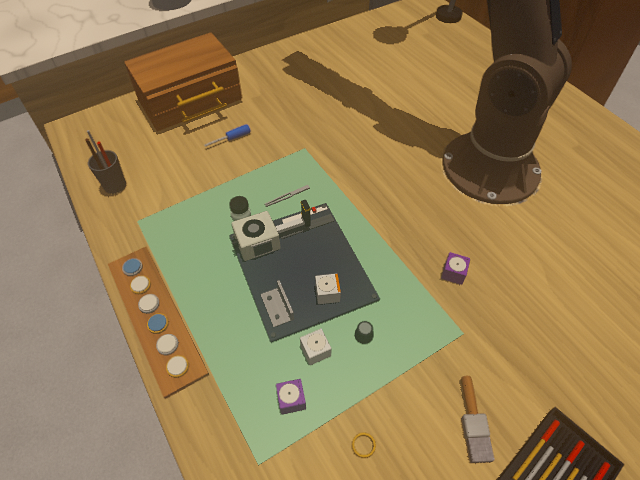

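View pics/top0.png

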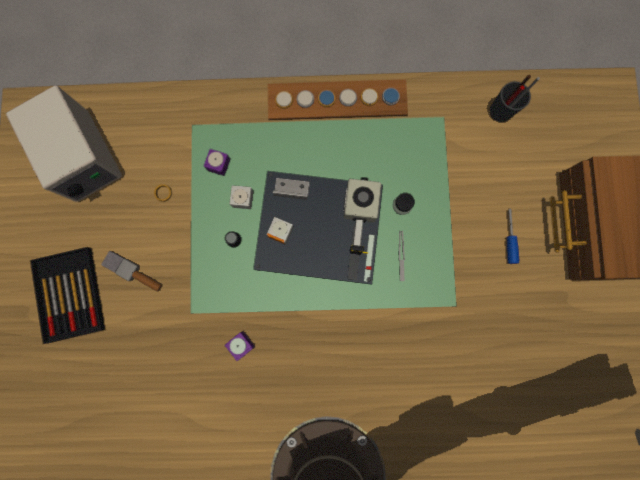

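Candidates: the block on the plate at top (280,230) / scene (327,288), the spare at top (240,197), and purple ones at top (216,161) and (238,346). The one on the plate with the copper stripe fits the description. I'll confirm it in enlarged crops.

```bash
python3 - <<'E'
import cv2
a=cv2.imread("pics/top0.png");b=cv2.imread("pics/scene0.png")
cv2.imwrite("pics/c1.png",cv2.resize(a[165:290,245:405],None,fx=5,fy=4.8*1.0 if 0 else 5,interpolation=cv2.INTER_CUBIC)[:600])
cv2.imwrite("pics/c2.png",cv2.resize(b[195:345,225:385],None,fx=4,fy=4,interpolation=cv2.INTER_CUBIC))
E
```

```text
(no output)
```

View pics/c1.png

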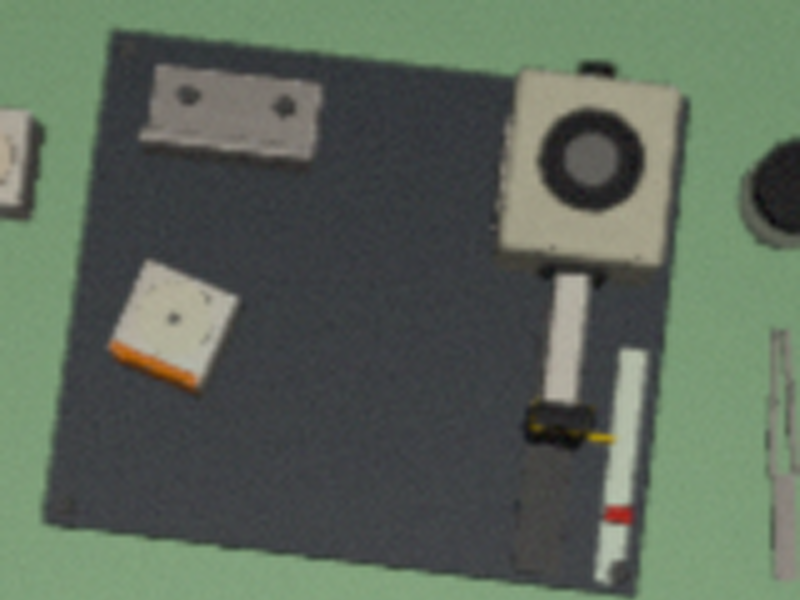

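View pics/c2.png

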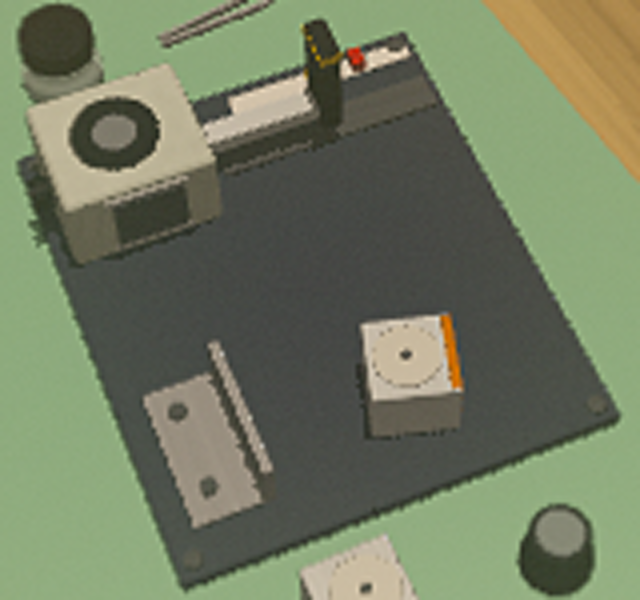

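```bash
cat > h.py <<'E'
import cv2,numpy as np
from workcell import r
def crop(src,out,x0,y0,w,h,s):
    a=cv2.imread(src)[y0:y0+h,x0:x0+w]
    a=cv2.resize(a,None,fx=s,fy=s,interpolation=cv2.INTER_CUBIC)
    st=5 
    for i in range(0,w,st):
        cv2.line(a,(int((i+.5)*s),0),(int((i+.5)*s),5 if (x0+i)%10 else 12),(0,255,255),1)
        if (x0+i)%10==0: cv2.putText(a,str(x0+i),(int((i+.5)*s)-10,24),0,.4,(0,255,255),1)
    for i in range(0,h,st):
        cv2.line(a,(0,int((i+.5)*s)),(5 if (y0+i)%10 else 12,int((i+.5)*s)),(0,255,255),1)
        if (y0+i)%10==0: cv2.putText(a,str(y0+i),(14,int((i+.5)*s)+4),0,.4,(0,255,255),1)
    cv2.imwrite(out,a)
def cam(n):
    c=r.camera_info(n);K=np.array([[c['fx'],0,c['cx']],[0,c['fy'],c['cy']],[0,0,1]])
    R=cv2.Rodrigues(c['rotation'])[0]; return K,c['distortion'],R,c['xyz']
def ray(n,px,z):
    K,d,R,t=cam(n)
    p=cv2.undistortPoints(np.array(px,float).reshape(-1,1,2),K,d).reshape(-1,2)
    v=np.c_[p,np.ones(len(p))]@R.T
    return t+v*((z-t[2])/v[:,2])[:,None]
def proj(n,P):
    K,d,R,t=cam(n)
    return cv2.projectPoints((np.array(P,float).reshape(-1,3)-t)@R,np.zeros(3),np.zeros(3),K,d)[0].reshape(-1,2)
E
python3 - <<'E'
from h import *
crop("pics/top0.png","pics/d1.png",255,165,80,65+25,8)
crop("pics/top0.png","pics/d2.png",320,225,70,60,9)
crop("pics/scene0.png","pics/d3.png",255,265,80,65,9)
crop("pics/scene0.png","pics/d4.png",270,190,80,65,9)
E
cd pics; for f in 1 2 3 4; do identify d$f.png 2>/dev/null; done
python3 - <<'E'
from h import *
crop("pics/top0.png","pics/d1.png",255,170,80,75,8)
E
```

```text
(no output)
```

View pics/d1.png

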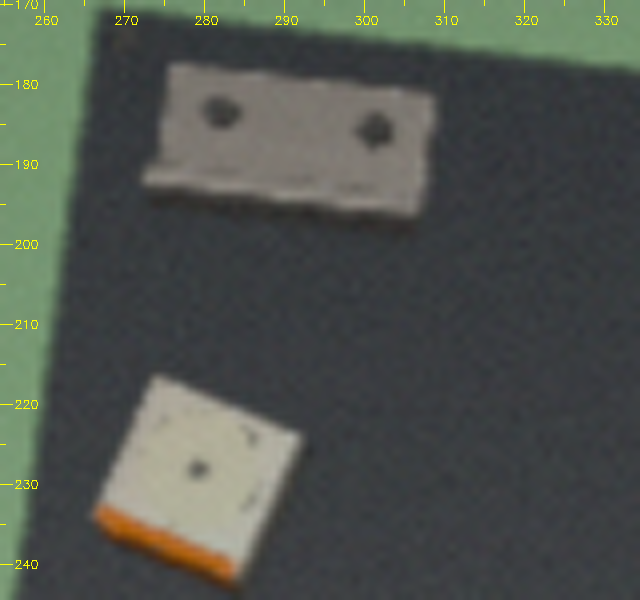

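View pics/d2.png

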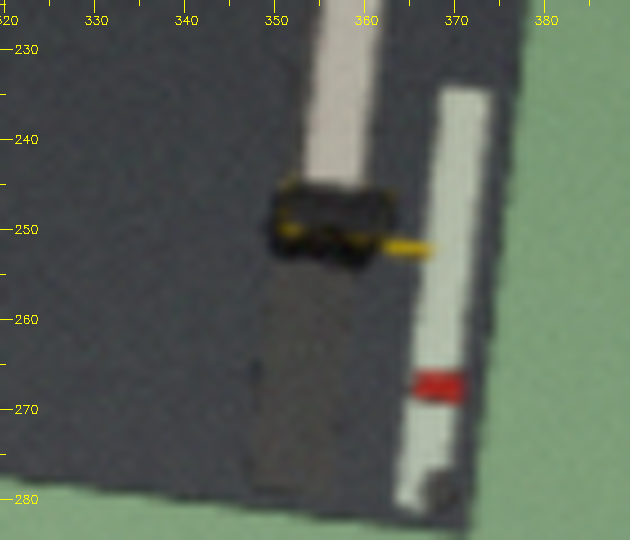

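View pics/d3.png

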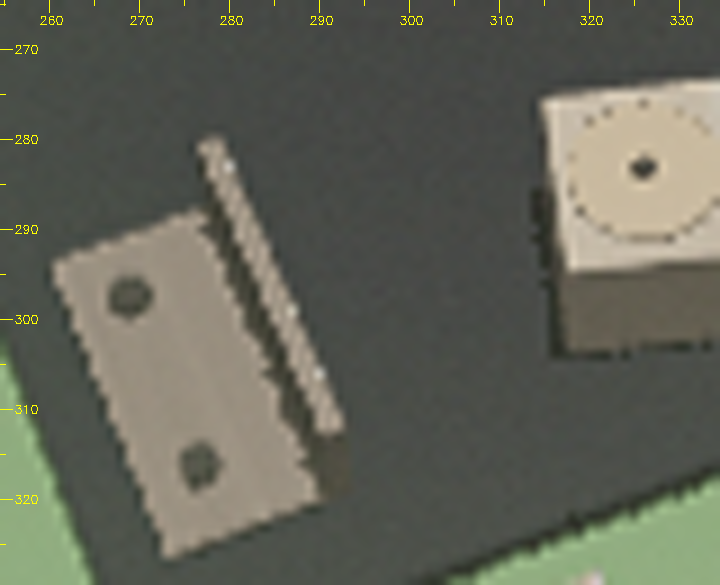

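View pics/d4.png

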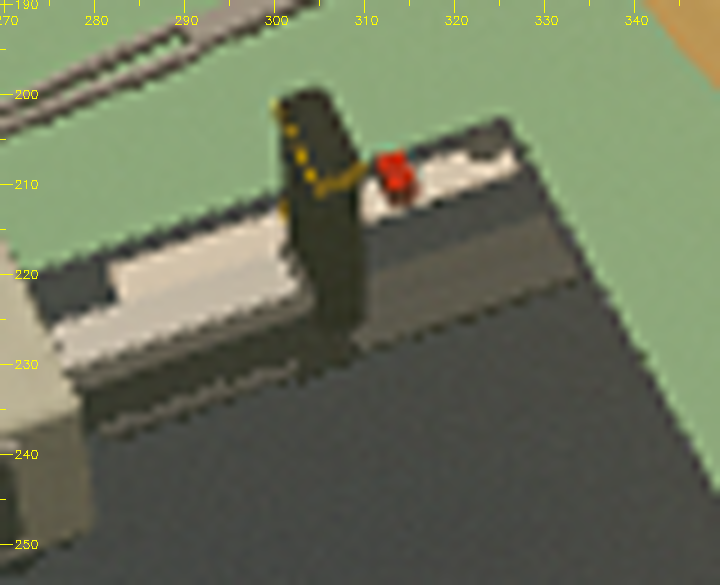

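```bash
cat > fit.py <<'E'
from h import *
from scipy.optimize import least_squares
def T(p,q): # pose x,y,yaw
    c,s=np.cos(p[2]),np.sin(p[2]); q=np.array(q,float)
    return np.c_[p[0]+c*q[:,0]-s*q[:,1],p[1]+s*q[:,0]+c*q[:,1],q[:,2]]
def fit(obs,p0):
    f=lambda p:np.concatenate([(proj(n,T(p,q))-np.array(px)).ravel() for n,q,px in obs])
    s=least_squares(f,p0,loss='soft_l1'); return s.x,f(s.x).reshape(-1,2).round(1)
E
python3 - <<'E'
from fit import *
PL=[(.11,.14,.01),(-.13,.14,.01),(-.13,-.14,.01)]
to=("top",PL,[(266.8,171.3),(254,269.3),(371.5,284)])
so=("scene",PL,[(271.1,341.8),(379.8,299.5),(325.8,203)])
for o in([to],[so],[to,so]):
    S,e=fit(o,[.5,0,-.1]);print("station",S.round(4),np.degrees(S[2]),e.tolist())
def st(P):
    c,s=np.cos(S[2]),np.sin(S[2]);d=np.array(P)[:,:2]-S[:2];return np.c_[d@[c,s],d@[-s,c]].round(4)
B=[(.023,.023,.05),(.023,-.023,.05),(-.023,-.023,.05),(-.023,.023,.05)]
# copper = local +x
bt=("top",[B[2],B[3],B[0],B[1]],[(274,216.5),(292,224),(284.3,241.8),(266.5,234.3)])
bs=("scene",[B[2],B[3],B[0],B[1]],[])
sc=[(315,275.6),(317.1,294.6),(340.6,292),(336.2,273.7)]  # leftback? determine by near
bp,e=fit([bt],[.45,.06,2.7]);print("block",bp.round(4),np.degrees(bp[2]),e.tolist());print(st([bp[:2]]),proj("scene",T(bp,B)).round(1).tolist())
print("bar top",st(ray("top",[(272.5,193),(306.5,196.8)],.042)),"scene",st(ray("scene",[(280,280),(292.5,312)],.042)))
print("mark",st(ray("top",[(368.3,267.6)],.018)),st(ray("scene",[(313.6,208)],.018)))
print("pointer",st(ray("top",[(367.3,252)],.026)))
print("handle top",st(ray("top",[(351,245),(363,246.5),(361,253),(350.5,250.5)],.09)))
print("handle top scene",st(ray("scene",[(300.3,200.8),(305.5,199.3),(310,208),(305,210.5)],.09)))
E
```

```text
station [ 0.5752  0.0032 -0.1476] -8.45916774608232 [[-0.0, -0.8], [-0.9, 0.4], [1.0, 0.2]]
station [ 0.5782  0.0074 -0.1489] -8.528576248797217 [[-0.9, 0.6], [0.8, -0.4], [0.1, -0.4]]
station [ 0.5766  0.0054 -0.1477] -8.460806095554592 [[-1.0, -1.3], [-1.8, -0.1], [-0.0, -0.4], [-0.6, -0.6], [0.9, -1.6], [0.1, -1.3]]
block [0.555  0.0946 2.717 ] 155.67288532763465 [[-0.1, -0.4], [0.5, -0.3], [0.2, 0.5], [-0.6, 0.2]]
[[-0.0344  0.0851]] [[337.2, 271.7], [340.6, 291.4], [317.5, 294.1], [314.7, 274.2]]
bar top [[0.0487 0.1123]
 [0.049  0.0331]] scene [[0.0494 0.0369]
 [0.0523 0.114 ]]
mark [[-0.0946 -0.1279]] [[-0.0934 -0.1279]]
pointer [[-0.0598 -0.121 ]]
handle top [[-0.0564 -0.0787]
 [-0.0565 -0.1049]
 [-0.0711 -0.1021]
 [-0.0684 -0.079 ]]
handle top scene [[-0.0529 -0.1028]
 [-0.0648 -0.1023]
 [-0.0644 -0.0761]
 [-0.052  -0.074 ]]
```

The block on the plate has an orange stripe and is the target. In both views that stripe looks towards the robot (about 164° from the bar direction), not left as listed. What counts is where the copper face ends up, so I'll rotate it by what I see. First I'll move over the block.

```bash
cat > go.py <<'E'
from h import *
from scipy.spatial.transform import Rotation as Ro
S=np.array([.5766,.0054,np.radians(-8.47)])
def w(sx,sy):
    c,s=np.cos(S[2]),np.sin(S[2]); return S[0]+c*sx-s*sy,S[1]+s*sx+c*sy
def plan(x,y,z,psi=None):
    o=r.observe();R=Ro.from_rotvec(o['tool_rot']).as_matrix()
    yaw=np.degrees(np.arctan2(R[1,0],R[0,0]))
    d=R.T@(np.array([x,y,z])-o['tcp_pos'])*1000
    print("t",o['t'],"tcp",o['tcp_pos'].round(4),"yaw",round(yaw,2),"tilt",R[:,2].round(3),"F",o['force'].round(1),"grip",round(o['grip_width']*91.8,1),"j7",o['joint_positions'][6].round(3))
    print("tool shift mm",d.round(1), "twist",None if psi is None else round(((yaw-psi+180)%360-180)/5,2))
E
python3 -m pendant '{"gripper":[75,75,75,75,75,75,75,75],"xyz":[[35,-36.6,0],[35,-36.6,0],[35,-36.6,0],[35,-36.6,0],[35,-36.6,0],[35,-36.6,0],[35,-36.6,0],[35,-36.6,0]],"twist":[0,0,0,0,0,0,0,0]}' 20
python3 -c "
from go import *
plan(.555,.0946,.2,155.7)"
```

```text
t: 1.1
tcp_pos: [0.3508, -0.2554, 0.2377]
tool_rot: [3.119, 0.372, -0.0]
force: [-0.2, -0.1, 0.5]
grip_width: 0.816
t 1.1 tcp [ 0.3508 -0.2554  0.2377] yaw 13.62 tilt [-0. -0. -1.] F [-0.2 -0.1  0.5] grip 74.9 j7 -0.864
tool shift mm [ 280.8 -292.1   37.6] twist -28.42
```

```bash

python3 -m pendant '{"gripper":[75,75,75,75,75,75,75,75],"xyz":[[35,-36.5,0],[35,-36.5,0],[35,-36.5,0],[35,-36.5,0],[35,-36.5,0],[35,-36.5,0],[35,-36.5,0],[35,-36.5,0]],"twist":[0,0,0,0,0,0,0,0]}'
python3 -m pendant '{"gripper":[75,75,75,75,75,75,75,75,75,75],"xyz":[[0,0,5],[0,0,5],[0,0,5],[0,0,5],[0,0,5],[0,0,5],[0,0,5],[0,0,5],[0,0,5],[0,0,5]],"twist":[-2,-2,-2,-2,-2,-2,-2,-2,-2,-2]}'
python3 -c "
from go import *
plan(.555,.0946,.15,155.7)"
```

```text
t: 2.1
tcp_pos: [0.5543, 0.094, 0.2374]
tool_rot: [3.119, 0.372, -0.001]
force: [1.2, -0.0, 0.2]
grip_width: 0.82
t: 3.35
tcp_pos: [0.5535, 0.0926, 0.1872]
tool_rot: [-1.712, -2.634, 0.001]
force: [-0.4, -0.8, -0.0]
grip_width: 0.817
t 3.35 tcp [0.5535 0.0926 0.1872] yaw 113.94 tilt [-0.001 -0.    -1.   ] F [-0.4 -0.8 -0. ] grip 75.0 j7 -0.225
tool shift mm [ 1.2  2.2 37.2] twist -8.35
```

```bash

python3 -m pendant '{"gripper":[75,75,75,75,75,75],"xyz":[[0,0,10],[0,0,10],[0,0,10],[0,0,7],[0,0,0],[0,0,0]],"twist":[-2,-2,-2,-2,-0.35,0]}'
python3 - <<'E'
from go import *
plan(.555,.0946,.08,155.7)
cv2.imwrite("pics/t1.png",r.get_image("top")[:,:,::-1]); cv2.imwrite("pics/s1.png",r.get_image("scene")[:,:,::-1])
crop("pics/s1.png","pics/s1c.png",260,220,130,110,6)
E
```

```text
t: 4.1
tcp_pos: [0.5538, 0.0928, 0.1508]
tool_rot: [-0.675, -3.068, -0.0]
force: [0.2, 0.2, -0.4]
grip_width: 0.818
t 4.1 tcp [0.5538 0.0928 0.1508] yaw 155.19 tilt [-0.  0. -1.] F [ 0.2  0.2 -0.4] grip 75.1 j7 0.358
tool shift mm [-0.4  2.2 70.8] twist -0.1
```

View pics/s1c.png

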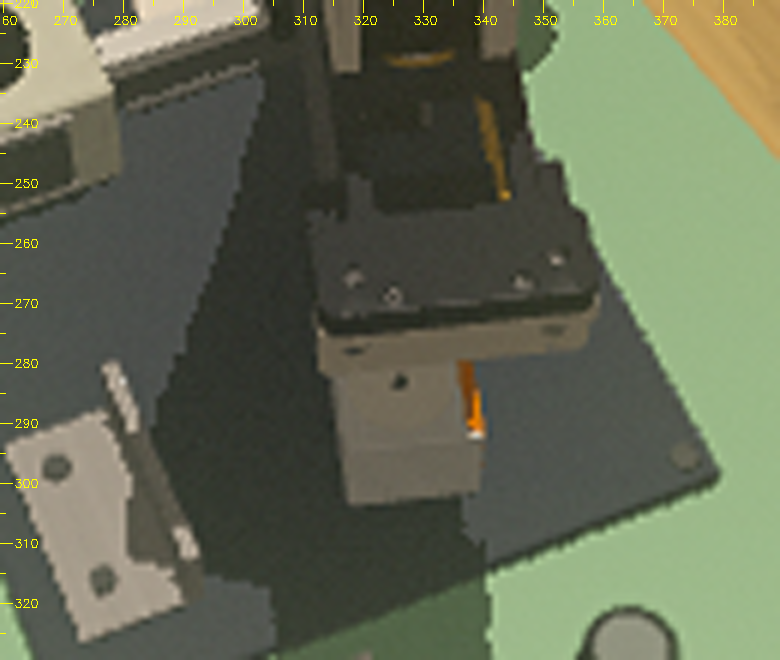

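```bash
python3 - <<'E'
from go import *
a=np.radians(65.2)
for k in(.0375,-.0375,.056): print(proj("scene",[[.5538+k*np.cos(a),.0928+k*np.sin(a),.14]]))
crop("pics/s1.png","pics/s1d.png",230,150,180,140,4)
E
```

```text
[[330.72795469 274.21586561]]
[[325.44437478 240.52767746]]
[[332.11291844 283.05094889]]
```

View pics/s1d.png

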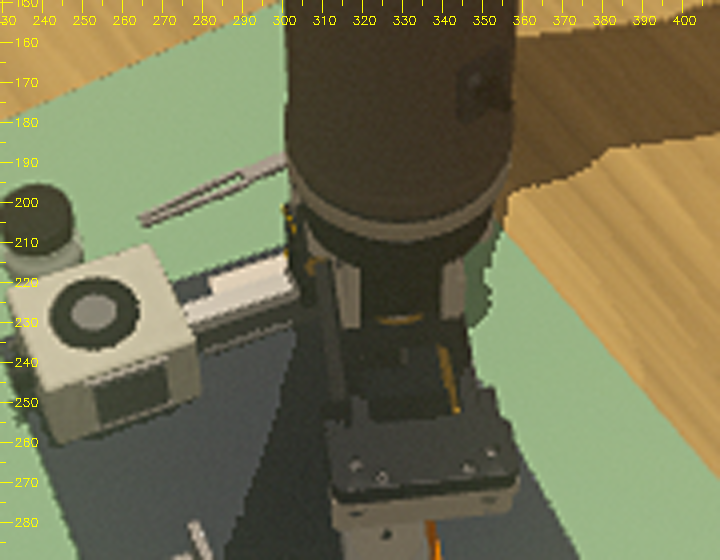

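```bash

python3 -m pendant '{"gripper":[75,75,75,75,75,75,75],"xyz":[[-0.4,2.2,20],[0,0,25],[0,0,25],[0,0,20],[0,0,20],[0,0,14],[0,0,0]],"twist":[-0.1,0,0,0,0,0,0]}'
python3 -c "
from go import *
plan(.555,.0946,.027,155.7)"
```

```text
t: 5.08
tcp_pos: [0.5545, 0.0945, 0.0257]
tool_rot: [-0.656, -3.071, 0.001]
force: [0.2, 0.6, -0.3]
grip_width: 0.82
t 5.075 tcp [0.5545 0.0945 0.0257] yaw 155.88 tilt [-0.002 -0.    -1.   ] F [ 0.2  0.6 -0.3] grip 75.3 j7 0.227
tool shift mm [-0.4  0.3 -1.3] twist 0.04
```

```bash

python3 -m pendant '{"gripper":[42,40,40,40,40,40,40],"xyz":[[0,0,0],[0,0,0],[0,0,0],[0,0,0],[0,0,-5],[0,0,-5],[0,0,0]],"twist":[0,0,0,0,0,0,0]}' 20
python3 - <<'E'
from go import *
plan(.555,.0946,.027,155.7)
cv2.imwrite("pics/s2.png",r.get_image("scene")[:,:,::-1])
crop("pics/s2.png","pics/s2c.png",260,220,130,100,6)
E
```

```text
t: 5.95
tcp_pos: [0.5552, 0.0948, 0.0372]
tool_rot: [0.657, 3.072, 0.001]
force: [0.0, 0.4, -2.8]
grip_width: 0.499
t 5.95 tcp [0.5552 0.0948 0.0372] yaw 155.87 tilt [ 0.001  0.    -1.   ] F [ 0.   0.4 -2.8] grip 45.8 j7 0.239
tool shift mm [ 0.2 -0.2 10.2] twist 0.03
```

View pics/s2c.png

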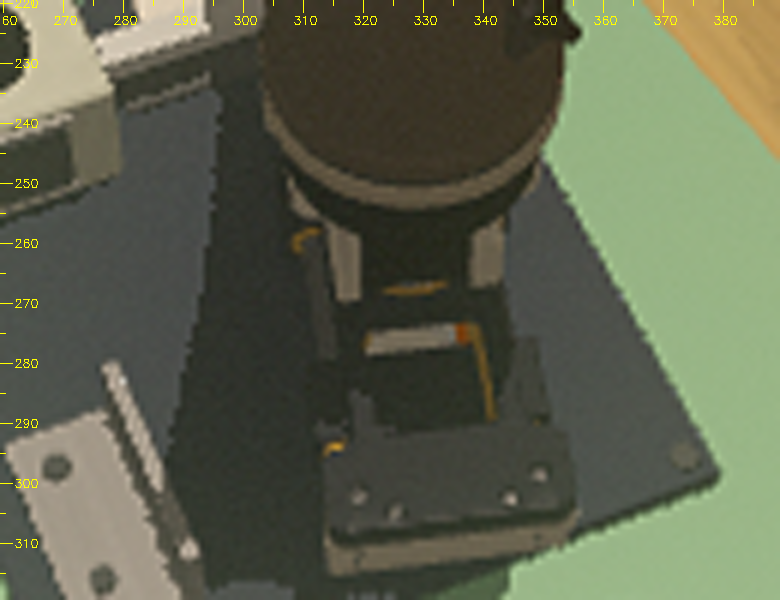

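```bash

python3 -m pendant '{"gripper":[40,40,40,40,40,40,40,40,40,40],"xyz":[[0,0,-3],[0,0,-3],[0,0,0],[0,0,0],[0,0,0],[0,0,0],[0,0,0],[0,0,0],[0,0,0],[0,0,0]],"twist":[1.5,1.8,1.8,1.8,1.8,1.8,1.8,1.8,1.8,1.8]}' 25
python3 -m pendant '{"gripper":[40,40,40,40,40,40,40,40,40,40],"xyz":[[0,0,0],[0,0,0],[0,0,0],[0,0,0],[0,0,0],[0,0,0],[0,0,0],[0,0,0],[0,0,0],[0,0,0]],"twist":[1.8,1.8,1.8,1.8,1.8,1.8,1.8,1.8,0.77,0]}'
python3 -c "
from go import *
x,y=w(.022,.074)
plan(x,y,.043,-8.47)"
```

```text
t: 7.25
tcp_pos: [0.5548, 0.0947, 0.0426]
tool_rot: [-2.618, -1.736, 0.0]
force: [-0.3, -0.3, -2.2]
grip_width: 0.498
t: 8.5
tcp_pos: [0.5548, 0.0949, 0.0426]
tool_rot: [3.133, -0.231, -0.0]
force: [0.0, -0.1, -2.0]
grip_width: 0.5
t 8.5 tcp [0.5548 0.0949 0.0426] yaw -8.42 tilt [-0. -0. -1.] F [ 0.  -0.1 -2. ] grip 45.9 j7 -2.08
tool shift mm [56.8 11.4 -0.5] twist 0.01
```

```bash

python3 -m pendant '{"gripper":[40,40,40,40,40,40,40,40],"xyz":[[12,4,0],[14,4,0],[12,3,0],[8,0,0],[0,0,8],[0,0,6],[0,0,2],[0,0,0]],"twist":[0,0,0,0,0,0,0,0]}'
python3 - <<'E'
from go import *
x,y=w(.0265,.074)
plan(x,y,.0257,-8.47)
for n in("scene","top"): cv2.imwrite(f"pics/{n}3.png",r.get_image(n)[:,:,::-1])
crop("pics/scene3.png","pics/s3c.png",245,240,110,90,7)
crop("pics/top3.png","pics/t3c.png",250,165,100,80,7)
E
```

```text
t: 9.5
tcp_pos: [0.598, 0.0772, 0.0271]
tool_rot: [3.133, -0.231, -0.002]
force: [-3.4, -0.3, 7.8]
grip_width: 0.5
t 9.5 tcp [0.598  0.0772 0.0271] yaw -8.45 tilt [-0.001 -0.    -1.   ] F [-3.4 -0.3  7.8] grip 45.9 j7 -2.032
tool shift mm [15.9  0.2  1.3] twist 0.0
```

View pics/s3c.png

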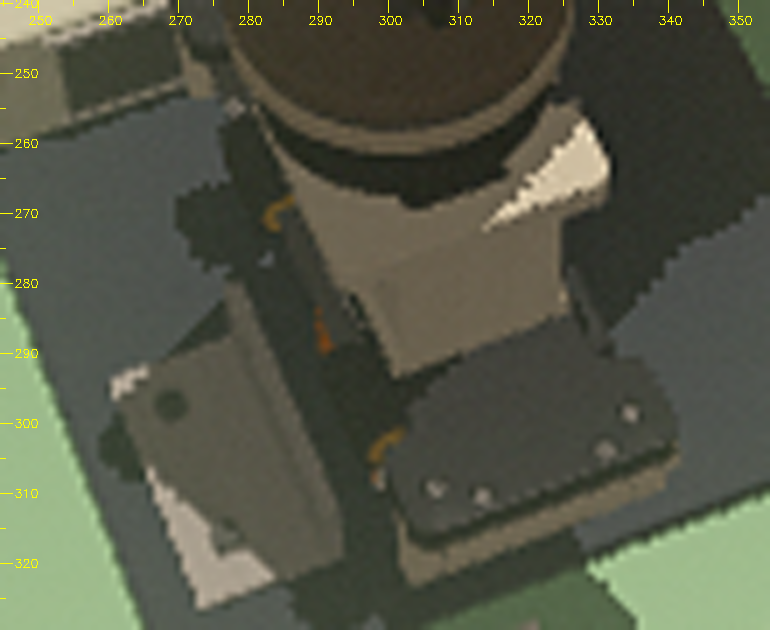

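View pics/t3c.png

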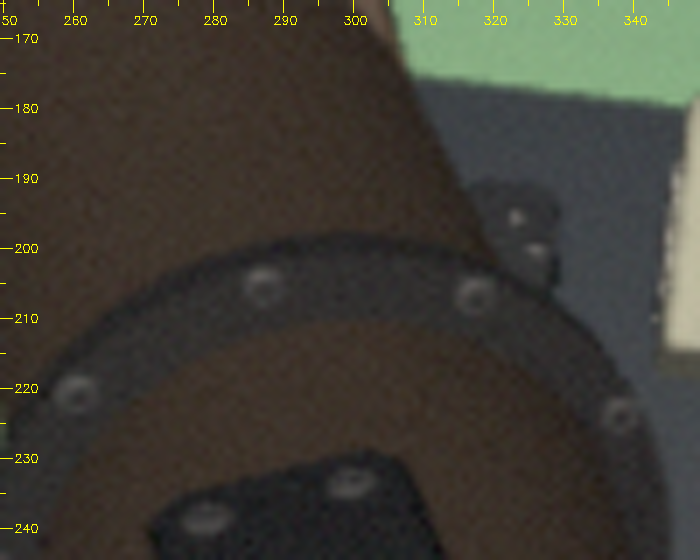

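```bash

python3 -m pendant '{"gripper":[40,40,40,40,40],"xyz":[[3,0,-0.7],[4,0,0],[4,0,0],[2,0,0],[0,0,0]],"twist":[0,0,0,0,0]}'
python3 -m pendant '{"gripper":[40,40],"xyz":[[1,0,0],[0,0,0]],"twist":[0,0]}'
python3 -m pendant '{"gripper":[40,40],"xyz":[[1,0,0],[0,0,0]],"twist":[0,0]}'
python3 -c "
from go import *
x,y=w(.0265,.074)
plan(x,y,.0257,-8.47)"
```

```text
t: 10.22
tcp_pos: [0.6119, 0.075, 0.0273]
tool_rot: [3.133, -0.232, -0.0]
force: [-0.3, 0.9, -2.1]
grip_width: 0.497
t: 10.48
tcp_pos: [0.6128, 0.0749, 0.0274]
tool_rot: [3.133, -0.232, 0.0]
force: [-0.7, -0.4, -3.1]
grip_width: 0.497
t: 10.72
tcp_pos: [0.6136, 0.0748, 0.0274]
tool_rot: [3.133, -0.232, -0.001]
force: [-0.6, 0.1, -1.9]
grip_width: 0.501
t 10.725 tcp [0.6136 0.0748 0.0274] yaw -8.47 tilt [-0.  0. -1.] F [-0.6  0.1 -1.9] grip 46.0 j7 -2.021
tool shift mm [0.2 0.1 1.7] twist -0.0
```

```bash

python3 -m pendant '{"gripper":[40,40],"xyz":[[1,0,0.4],[0,0,0]],"twist":[0,0]}'
python3 -m pendant '{"gripper":[40,40],"xyz":[[1,0,0],[0,0,0]],"twist":[0,0]}'
python3 -m pendant '{"gripper":[40,40],"xyz":[[1,0,0],[0,0,0]],"twist":[0,0]}'
```

```text
t: 10.98
tcp_pos: [0.6136, 0.0748, 0.0271]
tool_rot: [3.133, -0.232, -0.003]
force: [-5.2, -0.0, 3.7]
grip_width: 0.497
t: 11.22
tcp_pos: [0.6136, 0.0748, 0.0271]
tool_rot: [3.133, -0.232, -0.006]
force: [-9.2, 0.4, 8.1]
grip_width: 0.499
t: 11.48
tcp_pos: [0.6137, 0.0748, 0.0271]
tool_rot: [3.132, -0.232, -0.008]
force: [-13.2, 1.6, 11.0]
grip_width: 0.501
```

```bash

python3 -m pendant '{"gripper":[40,40,56,64,64,64],"xyz":[[-2,0,-0.3],[0,0,0],[0,0,0],[0,0,0],[0,0,0],[0,0,0]],"twist":[0,0,0,0,0,0]}'
python3 -m pendant '{"gripper":[64,64,64,64,64,64,64,30,0,0],"xyz":[[0,0,-10],[0,0,-20],[0,0,-20],[-20,0,-20],[-30,0,0],[-30,0,0],[-30,0,0],[-30,0,0],[-10,0,0],[0,0,0]],"twist":[0,0,0,0,0,0,0,0,0,0]}'
python3 - <<'E'
from go import *
plan(*w(-.035,.074),.035,-8.47)
for n in("scene","top"): cv2.imwrite(f"pics/{n}4.png",r.get_image(n)[:,:,::-1])
crop("pics/scene4.png","pics/s4c.png",245,240,110,90,7)
crop("pics/top4.png","pics/t4c.png",250,165,100,80,7)
E
```

```text
t: 12.22
tcp_pos: [0.615, 0.0746, 0.0274]
tool_rot: [-3.133, 0.232, -0.001]
force: [0.3, 0.6, -1.0]
grip_width: 0.696
t: 13.48
tcp_pos: [0.4668, 0.0969, 0.0979]
tool_rot: [-3.133, 0.232, -0.002]
force: [0.8, -1.0, 0.5]
grip_width: 0.423
t 13.475 tcp [0.4668 0.0969 0.0979] yaw -8.46 tilt [ 0.001  0.    -1.   ] F [ 0.8 -1.   0.5] grip 38.8 j7 -2.126
tool shift mm [87.   0.3 63. ] twist 0.0
```

View pics/s4c.png

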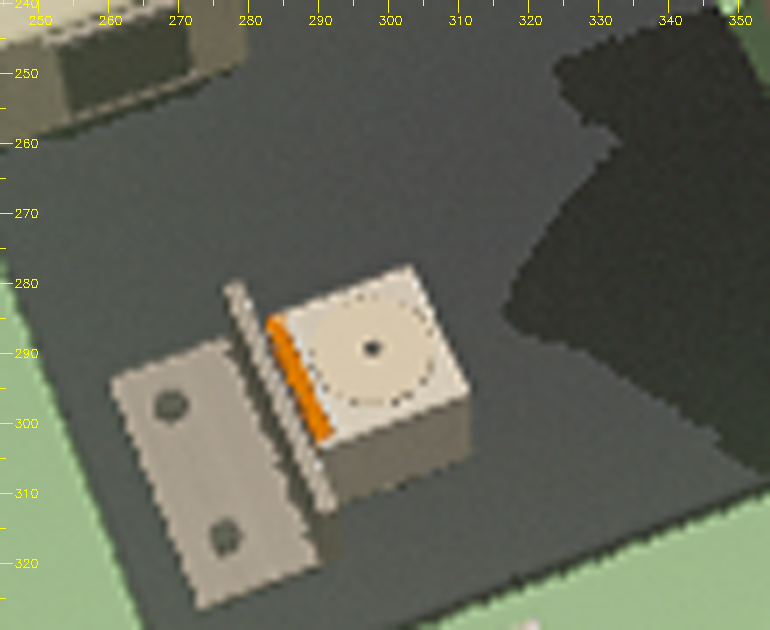

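View pics/t4c.png

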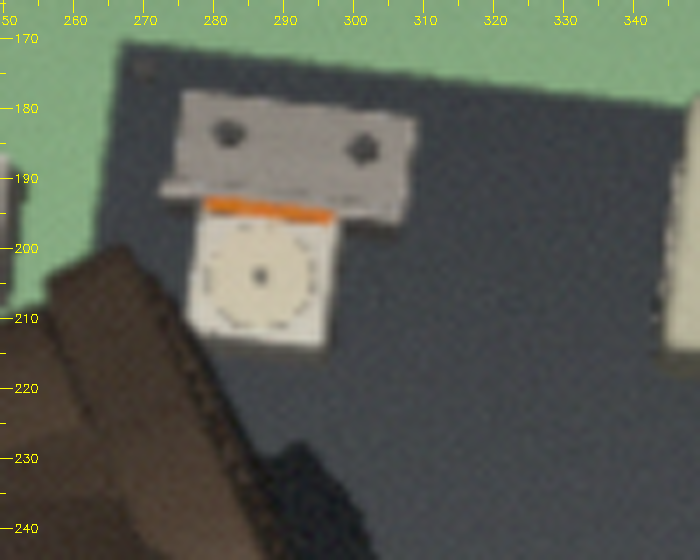

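The copper face is at the bar. I'll square it with a light push from behind using the closed fingers.

```bash

python3 -m pendant '{"gripper":[0,0,0,0,0,0],"xyz":[[10,0,20],[10,0,20],[10,0,20],[10,0,5],[0,0,0],[0,0,0]],"twist":[0,0,0,0,0,0]}'
python3 -m pendant '{"gripper":[0,0,0,0,0],"xyz":[[10,0,0],[10,0,0],[5,0,0],[2,0,0],[0,0,0]],"twist":[0,0,0,0,0]}'
python3 - <<'E'
from go import *
plan(*w(-.006,.074),.035,-8.47)
cv2.imwrite(f"pics/scene5.png",r.get_image("scene")[:,:,::-1])
crop("pics/scene5.png","pics/s5c.png",245,240,110,90,7)
E
```

```text
t: 14.32
tcp_pos: [0.5062, 0.0909, 0.0329]
tool_rot: [-3.133, 0.232, -0.001]
force: [-0.3, 0.2, 0.2]
grip_width: 0.006
t: 14.95
tcp_pos: [0.5325, 0.0868, 0.0322]
tool_rot: [3.133, -0.232, -0.0]
force: [0.5, -0.1, 0.5]
grip_width: 0.006
t 14.95 tcp [0.5325 0.0868 0.0322] yaw -8.49 tilt [-0. -0. -1.] F [ 0.5 -0.1  0.5] grip 0.6 j7 -2.091
tool shift mm [49.6  0.  -2.8] twist -0.0
```

View pics/s5c.png

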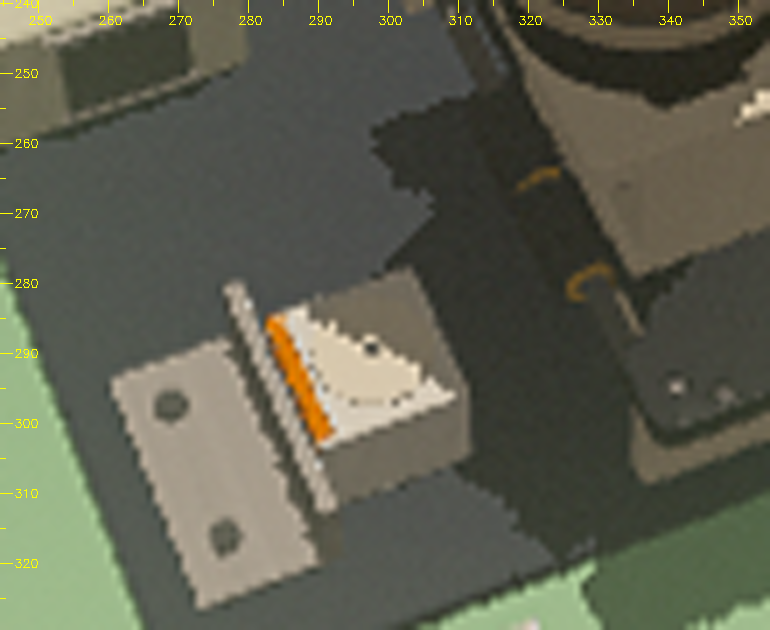

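```bash

python3 -m pendant '{"gripper":[0,0,0,0,0],"xyz":[[8,0,0],[8,0,0],[6,0,0],[4,0,0],[0,0,0]],"twist":[0,0,0,0,0]}'
python3 -m pendant '{"gripper":[0,0,0,0,0],"xyz":[[2,0,0],[2,0,0],[2,0,0],[2,0,0],[0,0,0]],"twist":[0,0,0,0,0]}'
```

```text
t: 15.62
tcp_pos: [0.5586, 0.0829, 0.0322]
tool_rot: [3.133, -0.233, 0.0]
force: [-0.4, -0.1, 0.4]
grip_width: 0.005
t: 16.25
tcp_pos: [0.5664, 0.0818, 0.0323]
tool_rot: [3.133, -0.232, 0.0]
force: [0.1, 0.9, 0.1]
grip_width: 0.005
```

```bash

python3 -m pendant '{"gripper":[0,0,0,0],"xyz":[[2,0,0],[2,0,0],[1,0,0],[0,0,0]],"twist":[0,0,0,0]}'
python3 -m pendant '{"gripper":[0,0,0,0],"xyz":[[1,0,0],[1,0,0],[1,0,0],[0,0,0]],"twist":[0,0,0,0]}'
python3 -m pendant '{"gripper":[0,0,0],"xyz":[[1,0,0],[1,0,0],[0,0,0]],"twist":[0,0,0]}'
python3 -m pendant '{"gripper":[0,0,0],"xyz":[[1,0,0],[1,0,0],[0,0,0]],"twist":[0,0,0]}'
```

```text
t: 16.75
tcp_pos: [0.5713, 0.0811, 0.0323]
tool_rot: [3.133, -0.232, 0.0]
force: [-0.0, -0.1, -0.6]
grip_width: 0.008
t: 17.25
tcp_pos: [0.5743, 0.0806, 0.0323]
tool_rot: [3.133, -0.232, 0.0]
force: [0.7, 0.3, -0.4]
grip_width: 0.006
t: 17.62
tcp_pos: [0.5763, 0.0803, 0.0323]
tool_rot: [3.133, -0.232, 0.0]
force: [-0.3, -1.3, -0.1]
grip_width: 0.003
t: 18.0
tcp_pos: [0.5782, 0.08, 0.0323]
tool_rot: [3.133, -0.232, 0.0]
force: [0.5, 0.3, 0.3]
grip_width: 0.004
```

```bash

python3 -m pendant '{"gripper":[0,0,0],"xyz":[[1,0,0],[1,0,0],[0,0,0]],"twist":[0,0,0]}'
python3 -m pendant '{"gripper":[0,0,0],"xyz":[[1,0,0],[0,0,0],[0,0,0]],"twist":[0,0,0]}'
python3 -m pendant '{"gripper":[0,0,0],"xyz":[[1,0,0],[0,0,0],[0,0,0]],"twist":[0,0,0]}'
```

```text
t: 18.38
tcp_pos: [0.5802, 0.0797, 0.0323]
tool_rot: [3.133, -0.232, 0.0]
force: [-0.0, -0.1, -0.8]
grip_width: 0.003
t: 18.75
tcp_pos: [0.5803, 0.0797, 0.0322]
tool_rot: [3.133, -0.232, -0.002]
force: [-5.5, -0.0, 2.1]
grip_width: 0.001
t: 19.12
tcp_pos: [0.5804, 0.0797, 0.0321]
tool_rot: [3.133, -0.232, -0.005]
force: [-8.1, 1.3, 6.7]
grip_width: 0.007
```

```bash

python3 -m pendant '{"gripper":[0,0,0,10,30,40,40,40,40,40],"xyz":[[-4,0,0],[-15,0,0],[-20,0,-20],[-20,0,-30],[0,20,-40],[0,20,-40],[0,20,0],[0,20,0],[0,20,0],[0,0,0]],"twist":[0,0,0,0,0,0,0,0,0,0]}'
python3 -m pendant '{"gripper":[40,40,40,40,40,40,40,40,40,40],"xyz":[[0,0,0],[0,0,0],[0,0,0],[0,0,0],[0,0,0],[0,0,0],[0,0,0],[0,0,0],[0,0,0],[0,0,0]],"twist":[-1.8,-1.8,-1.8,-1.8,-1.8,-1.8,-1.8,-1.8,-1.8,-1.8]}'
python3 -c "
from go import *
plan(*w(-.06,-.0925),.13,81.53)"
```

```text
t: 20.38
tcp_pos: [0.5083, -0.0122, 0.1623]
tool_rot: [3.132, -0.236, 0.0]
force: [0.3, -0.4, -0.3]
grip_width: 0.439
t: 21.62
tcp_pos: [0.5089, -0.0094, 0.1623]
tool_rot: [-2.373, -2.059, -0.001]
force: [-0.0, 0.7, -0.5]
grip_width: 0.436
t 21.625 tcp [ 0.5089 -0.0094  0.1623] yaw 81.89 tilt [ 0.  0. -1.] F [-0.   0.7 -0.5] grip 40.0 j7 -0.446
tool shift mm [-67.9   4.3  32.3] twist 0.07
```

```bash

python3 -m pendant '{"gripper":[40,40,40,40,40,40],"xyz":[[-18,1,0],[-18,1,10],[-18,2,10],[-16,2,10],[0,0,0],[0,0,0]],"twist":[0.07,0,0,0,0,0]}'
python3 - <<'E'
from go import *
plan(.5023,-.0795,.062,81.53)
cv2.imwrite(f"pics/scene6.png",r.get_image("scene")[:,:,::-1])
crop("pics/scene6.png","pics/s6c.png",250,150,110,90,7)
E
```

```text
t: 22.38
tcp_pos: [0.5044, -0.0803, 0.1324]
tool_rot: [-2.386, -2.044, -0.001]
force: [-0.0, -0.0, -0.2]
grip_width: 0.433
t 22.375 tcp [ 0.5044 -0.0803  0.1324] yaw 81.17 tilt [ 0.     0.001 -1.   ] F [-0.  -0.  -0.2] grip 39.7 j7 -0.335
tool shift mm [ 0.4 -2.2 70.4] twist -0.07
```

View pics/s6c.png

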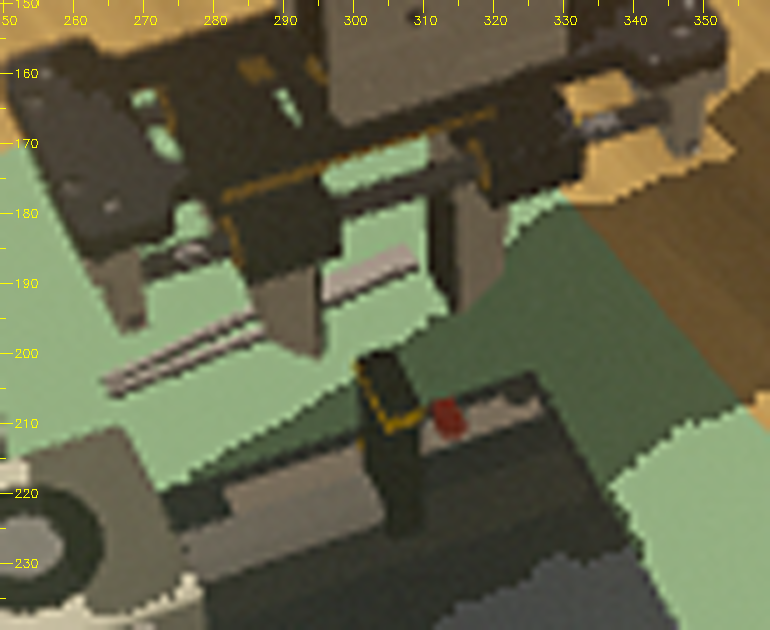

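```bash
python3 - <<'E'
from go import *
c=np.array([.5044,-.0803]);a=np.radians(-8.8)
for d in(.06,.08,.095,.1):
  for z in(.12,.15,.18,.2): print(d,z,proj("scene",[[c[0]+d*np.cos(a),c[1]+d*np.sin(a),z]]).round(0).tolist(),end=' ')
  print()
for d in(.026,): print(proj("scene",[[c[0]+d*np.cos(a),c[1]+d*np.sin(a),.121]]))
E
```

```text
0.06 0.12 [[277.0, 202.0]] 0.06 0.15 [[276.0, 192.0]] 0.06 0.18 [[274.0, 182.0]] 0.06 0.2 [[274.0, 175.0]] 
0.08 0.12 [[268.0, 205.0]] 0.08 0.15 [[266.0, 195.0]] 0.08 0.18 [[265.0, 185.0]] 0.08 0.2 [[264.0, 178.0]] 
0.095 0.12 [[261.0, 207.0]] 0.095 0.15 [[259.0, 197.0]] 0.095 0.18 [[258.0, 187.0]] 0.095 0.2 [[256.0, 180.0]] 
0.1 0.12 [[258.0, 208.0]] 0.1 0.15 [[257.0, 198.0]] 0.1 0.18 [[255.0, 188.0]] 0.1 0.2 [[254.0, 181.0]] 
[[292.10910254 196.58497169]]
```

```bash

python3 -m pendant '{"gripper":[40,40,40,40,40,40],"xyz":[[0,-1,15],[0,-1,15],[0,0,15],[0,0,15],[0,0,10],[0,0,0]],"twist":[-0.07,0,0,0,0,0]}'
python3 -m pendant '{"gripper":[20,14,8,5,5,5],"xyz":[[0,0,0],[0,0,0],[0,0,0],[0,0,0],[0,0,0],[0,0,0]],"twist":[0,0,0,0,0,0]}' 35
python3 - <<'E'
from go import *
plan(.5023,-.0795,.062,81.53)
for n in("scene","top"): cv2.imwrite(f"pics/{n}7.png",r.get_image(n)[:,:,::-1])
crop("pics/scene7.png","pics/s7c.png",250,150,110,90,7)
crop("pics/top7.png","pics/t7c.png",300,205,100,85,7)
E
```

```text
t: 23.18
tcp_pos: [0.5018, -0.0804, 0.0615]
tool_rot: [-2.378, -2.051, 0.002]
force: [0.5, 0.2, 0.5]
grip_width: 0.439
t: 23.92
tcp_pos: [0.5023, -0.0806, 0.0626]
tool_rot: [2.38, 2.051, -0.0]
force: [-2.5, -0.6, 5.8]
grip_width: 0.127
t 23.925 tcp [ 0.5023 -0.0806  0.0626] yaw 81.51 tilt [ 0. -0. -1.] F [-2.5 -0.6  5.8] grip 11.7 j7 -0.398
tool shift mm [ 1.1 -0.1  0.6] twist -0.0
```

View pics/s7c.png

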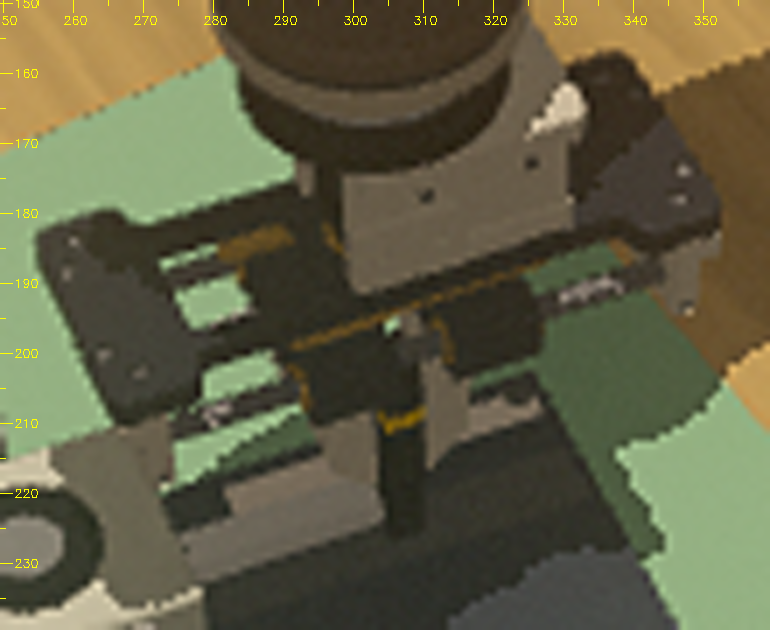

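View pics/t7c.png

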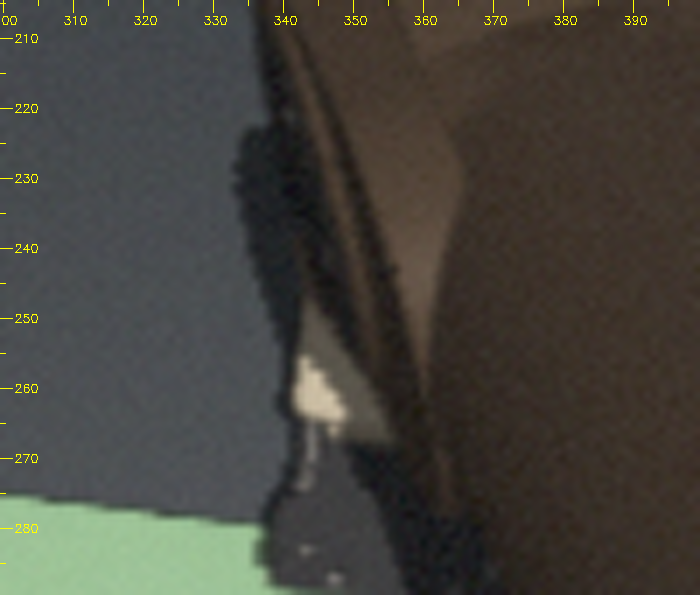

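```bash
python3 - <<'E'
from go import *
import go
a=cv2.imread("pics/top0.png").astype(int)
def cen(mask,w,x0,y0):
    ys,xs=np.nonzero(mask); wt=w[ys,xs]; return (xs*wt).sum()/wt.sum()+x0,(ys*wt).sum()/wt.sum()+y0
def stn(P,S):
    c,s=np.cos(S[2]),np.sin(S[2]);d=P[:,:2]-S[:2];return np.c_[d@[c,s],d@[-s,c]]
St=np.array([.5752,.0032,np.radians(-8.47)])
for nm in("top",):
    sub=a[258:276,358:380]; wr=np.clip(sub[...,2]-sub[...,1]-25,0,200); m=cen(wr>15,wr,358,258)
    sub=a[246:258,361:371]; wy=np.clip(sub[...,1]-sub[...,0]-25,0,200); print(wy); p=cen(wy>15,wy,361,246)
    print(m,p,stn(ray("top",[m],.017),St),stn(ray("top",[p],.026),St),stn(ray("top",[p],.024),St))
b=cv2.imread("pics/scene0.png").astype(int)
sub=b[202:216,308:320]; wr=np.clip(sub[...,2]-sub[...,1]-40,0,250); m=cen(wr>20,wr,308,202)
print(m,stn(ray("scene",[m],.016),np.array([.5782,.0074,np.radians(-8.47)])))
E
```

```text
[[ 0  0  0  0  0  0  0  0  0  0]
 [ 0  0  0  0  0  0  0  0  0  0]
 [ 0  0  0  0  0  0  0  0  0  0]
 [ 0  0  0  0  0  0  0  0  0  0]
 [ 0  0  0  0  0  0  0  0  0  0]
 [ 0  8 13 12  0  0  0  0  0  0]
 [ 0 22 79 98 88 85 51 18  0  0]
 [ 0  0  2 11 20 24 32  2  0  0]
 [ 0  0  0  0  0  0  0  0  0  0]
 [ 0  0  0  0  0  0  0  0  0  0]
 [ 0  0  0  0  0  0  0  0  0  0]
 [ 0  0  0  0  0  0  0  0  0  0]]
(np.float64(368.4013961605585), np.float64(267.44153577661433)) (np.float64(365.0135396518375), np.float64(252.147001934236)) [[-0.09306008 -0.1258812 ]] [[-0.05966803 -0.11352013]] [[-0.05943328 -0.11368702]]
(np.float64(313.491452991453), np.float64(208.44871794871796)) [[-0.09449985 -0.13051164]]
```

```bash

python3 -m pendant '{"gripper":[5,5,5,5,5,5,5,5],"xyz":[[0,-4,0],[0,-6,0],[0,-6,0],[0,-6,0],[0,-6,0],[0,-5.4,0],[0,0,0],[0,0,0]],"twist":[0,0,0,0,0,0,0,0]}' 40
python3 -c "
from go import *
plan(.4693,-.0757,.0626,81.53)"
```

```text
t: 25.02
tcp_pos: [0.4715, -0.0759, 0.0627]
tool_rot: [2.378, 2.049, 0.005]
force: [9.4, -2.0, -5.6]
grip_width: 0.125
t 25.025 tcp [ 0.4715 -0.0759  0.0627] yaw 81.49 tilt [ 0.004  0.    -1.   ] F [ 9.4 -2.  -5.6] grip 11.5 j7 -0.41
tool shift mm [-0.2 -2.2  0.1] twist -0.01
```

```bash

python3 -m pendant '{"gripper":[5,5,5,5],"xyz":[[0,-2.2,0],[0,0,0],[0,0,0],[0,0,0]],"twist":[0,0,0,0]}'
python3 - <<'E'
from go import *
plan(.4693,-.0757,.0626,81.53)
for n in("scene","top"): cv2.imwrite(f"pics/{n}8.png",r.get_image(n)[:,:,::-1])
crop("pics/scene8.png","pics/s8c.png",260,170,110,90,7)
crop("pics/top8.png","pics/t8c.png",300,215,100,85,7)
E
```

```text
t: 25.52
tcp_pos: [0.4695, -0.0756, 0.0627]
tool_rot: [2.378, 2.049, 0.005]
force: [10.1, -1.7, -5.8]
grip_width: 0.131
t 25.525 tcp [ 0.4695 -0.0756  0.0627] yaw 81.49 tilt [ 0.004  0.    -1.   ] F [10.1 -1.7 -5.8] grip 12.1 j7 -0.411
tool shift mm [-0.2 -0.1  0.1] twist -0.01
```

View pics/s8c.png

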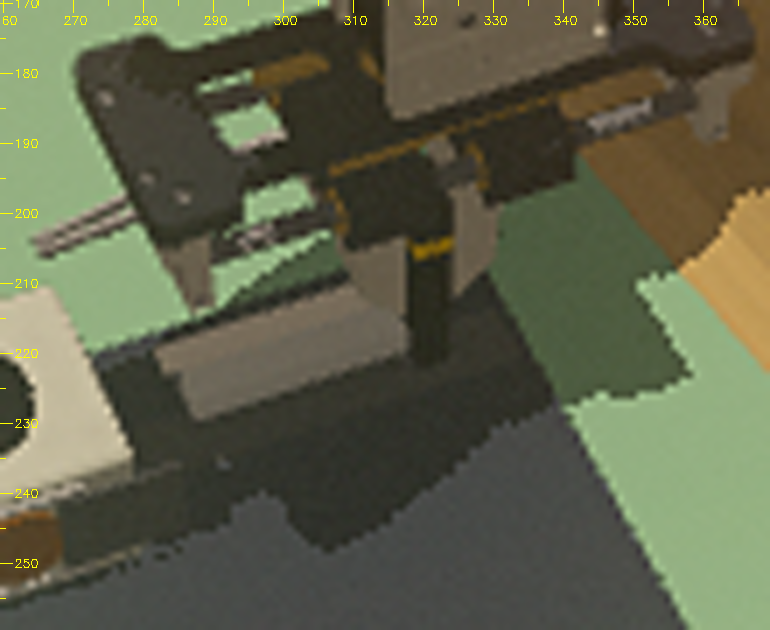

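View pics/top8.png

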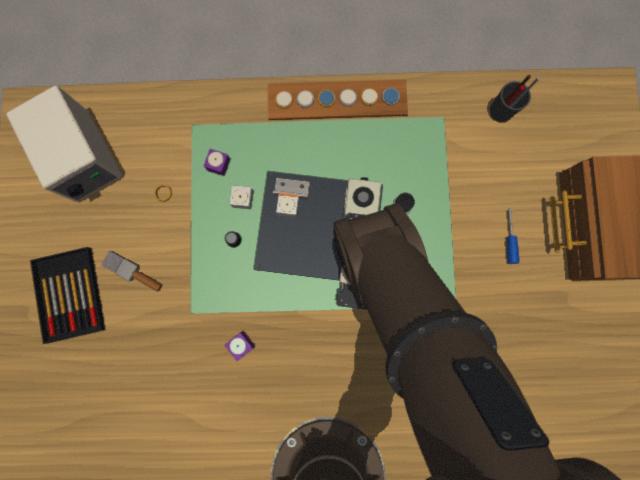

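```bash
python3 - <<'E'
from go import *
from scipy.optimize import least_squares
def cent(n,c,S,size,ztop):
    sx,sy,sz=size;P=[]
    for i in(-.5,.5):
        for j in(-.5,.5):
            for k in(0,1):
                x,y=c[0]+i*sx,c[1]+j*sy
                C,s=np.cos(S[2]),np.sin(S[2]);P.append((S[0]+C*x-s*y,S[1]+s*x+C*y,ztop-k*sz))
    h=cv2.convexHull(proj(n,P).astype(np.float32)); m=cv2.moments(h);return np.array([m['m10'],m['m01']])/m['m00']
ob={"top":(368.4,267.44),"scene":(313.49,208.45)}
for n,S in(("top",(.5752,.0032,-.1478)),("scene",(.5782,.0074,-.1478)),("scene",(.5766,.0054,-.1478))):
    for zt in(.018,.020):
        print(n,zt,least_squares(lambda c:cent(n,c,S,(.008,.012,.008),zt)-ob[n],[-.09,-.12]).x.round(4))
St=(.5752,.0032,-.1478)
for h in(.004,.012): print("ptr",h,least_squares(lambda c:cent("top",c,St,(.003,.014,h),.026)-(365.01,252.15),[-.06,-.11]).x.round(4))
# handle top in scene
E
python3 - <<'E'
from h import *
crop("pics/scene0.png","pics/z1.png",295,192,30,24,24)
crop("pics/top0.png","pics/z2.png",355,245,28,30,20)
E
```

```text
top 0.018 [-0.0948 -0.127 ]
top 0.02 [-0.09 -0.12]
scene 0.018 [-0.0951 -0.132 ]
scene 0.02 [-0.0945 -0.1305]
scene 0.018 [-0.0944 -0.1276]
scene 0.02 [-0.0929 -0.1276]
ptr 0.004 [-0.0595 -0.11  ]
ptr 0.012 [-0.059  -0.1139]
```

View pics/z2.png

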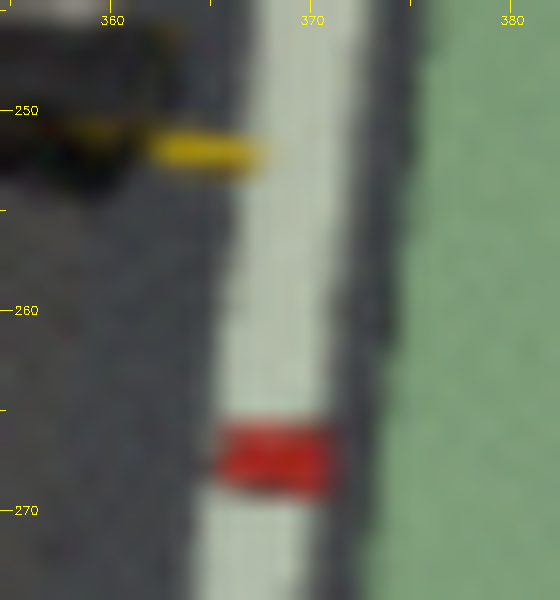

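View pics/z1.png

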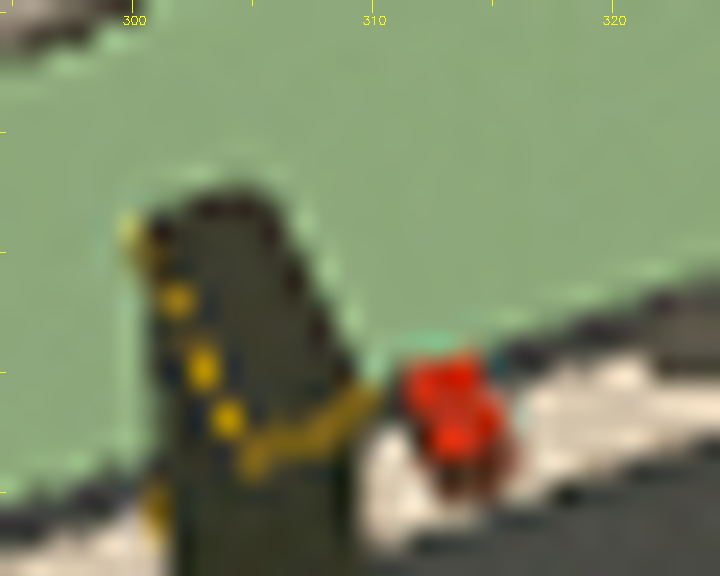

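```bash
python3 - <<'E'
from go import *
from scipy.optimize import least_squares
def cent(n,c,S,size,ztop):
    sx,sy,sz=size;P=[]
    for i in(-.5,.5):
        for j in(-.5,.5):
            for k in(0,1):
                x,y=c[0]+i*sx,c[1]+j*sy
                C,s=np.cos(S[2]),np.sin(S[2]);P.append((S[0]+C*x-s*y,S[1]+s*x+C*y,ztop-k*sz))
    h=cv2.convexHull(proj(n,P).astype(np.float32)); m=cv2.moments(h-h[0]);return np.array([m['m10'],m['m01']])/m['m00']+h[0,0]
ob={"top":(368.4,267.44),"scene":(313.49,208.45)}
F=lambda f,x:least_squares(f,x,diff_step=1e-2).x.round(4)
St=(.5752,.0032,-.1478)
for n,S in(("top",St),("scene",(.5782,.0074,-.1478)),("scene",(.5766,.0054,-.1478))):
    for h in(.008,.001):
        print(n,h,F(lambda c:cent(n,c,S,(.008,.012,h),.018)-ob[n],[-.09,-.12]))
for h in(.001,.012): print("ptr",h,F(lambda c:cent("top",c,St,(.003,.014,h),.026)-(365.01,252.15),[-.06,-.11]))
# current handle yellow base vs before in scene: yellow corner 305.0,210.7
E
```

```text
top 0.008 [-0.0928 -0.1261]
top 0.001 [-0.0931 -0.1258]
scene 0.008 [-0.0951 -0.132 ]
scene 0.001 [-0.094  -0.1294]
scene 0.008 [-0.0938 -0.1298]
scene 0.001 [-0.0928 -0.1272]
ptr 0.001 [-0.0596 -0.1135]
ptr 0.012 [-0.059 -0.114]
```

```bash
python3 - <<'E'
from h import *
crop("pics/scene8.png","pics/z3.png",308,195,30,24,24)
crop("pics/scene7.png","pics/z4.png",295,200,30,24,24)
E
```

```text
(no output)
```

View pics/z3.png

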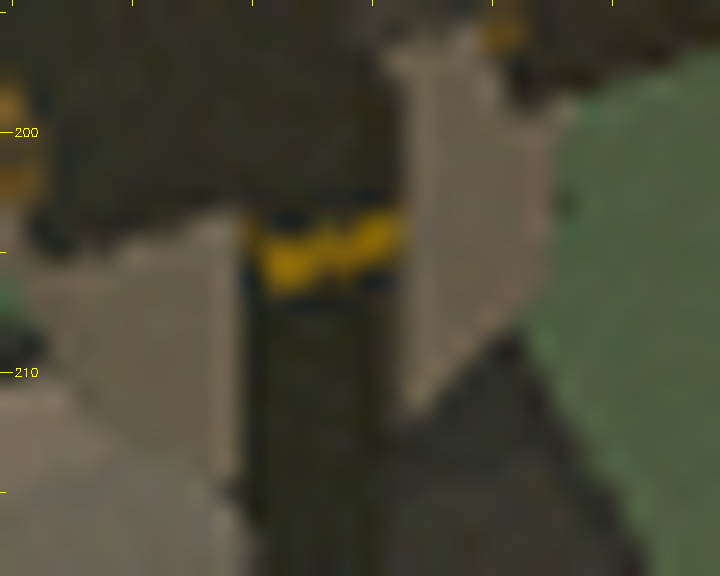

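View pics/z4.png

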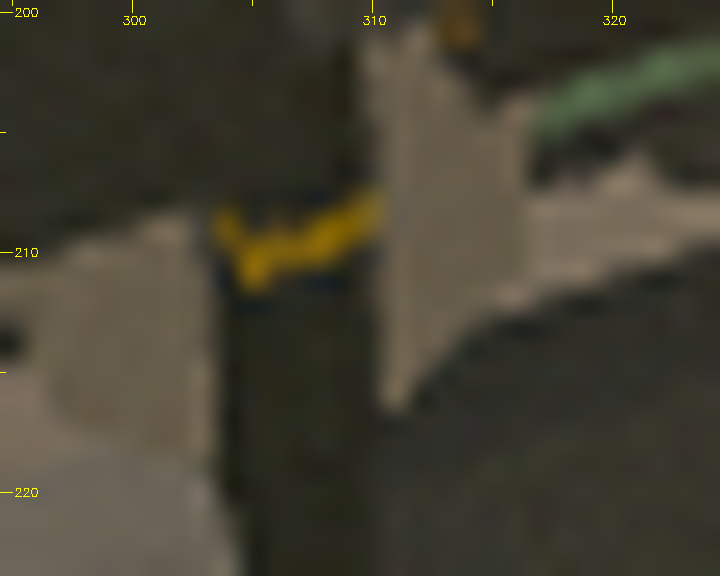

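```bash
python3 - <<'E'
from h import *
for z in(.086,.09):
  a,b=ray("scene",[(305.1,211),(319.0,206.4)],z); print((a-b)@[np.cos(-.1478),np.sin(-.1478),0])
  a,b=ray("scene",[(310.3,208.2),(324.4,204)],z); print((a-b)@[np.cos(-.1478),np.sin(-.1478),0])
from go import *
plan(.4693,-.0757,.0626,81.53)
E
```

```text
0.03210688151984531
0.03229339542934485
0.031944156118553946
0.032129724730680126
t 25.625 tcp [ 0.4695 -0.0756  0.0627] yaw 81.49 tilt [ 0.004  0.    -1.   ] F [ 9.8 -1.7 -5.1] grip 11.9 j7 -0.411
tool shift mm [-0.2 -0.1  0.1] twist -0.01
```

```bash

python3 -m pendant '{"gripper":[5,5,5,5],"xyz":[[0,-0.5,0],[0,0,0],[0,0,0],[0,0,0]],"twist":[0,0,0,0]}'
python3 - <<'E'
from go import *
plan(.4693,-.0757,.0626,81.53)
cv2.imwrite("pics/scene9.png",r.get_image("scene")[:,:,::-1])
crop("pics/scene9.png","pics/z5.png",240,190,110,85,7)
a=cv2.imread("pics/scene7.png").astype(int);b=cv2.imread("pics/scene9.png").astype(int)
def c(im,x0,x1,y0,y1):
    s=im[y0:y1,x0:x1];w=np.clip(s[...,2]-s[...,0]-35,0,200);yy,xx=np.mgrid[y0:y1,x0:x1];return (xx*w).sum()/w.sum(),(yy*w).sum()/w.sum(),w.sum()
p=c(a,304,312,205,214);q=c(b,318,326,201,210);print(p,q)
A,B=ray("scene",[p[:2],q[:2]],.087);print((A-B)@[np.cos(-.1478),np.sin(-.1478),0])
E
```

```text
t: 26.12
tcp_pos: [0.469, -0.0755, 0.0627]
tool_rot: [2.378, 2.049, 0.005]
force: [8.7, -2.2, -5.8]
grip_width: 0.126
t 26.125 tcp [ 0.469  -0.0755  0.0627] yaw 81.49 tilt [ 0.005  0.    -1.   ] F [ 8.7 -2.2 -5.8] grip 11.6 j7 -0.411
tool shift mm [-0.1  0.3  0.1] twist -0.01
(np.float64(307.0217391304348), np.float64(209.58695652173913), np.int64(736)) (np.float64(321.6452442159383), np.float64(204.74807197943446), np.int64(778))
0.033863236368685885
```

View pics/z5.png

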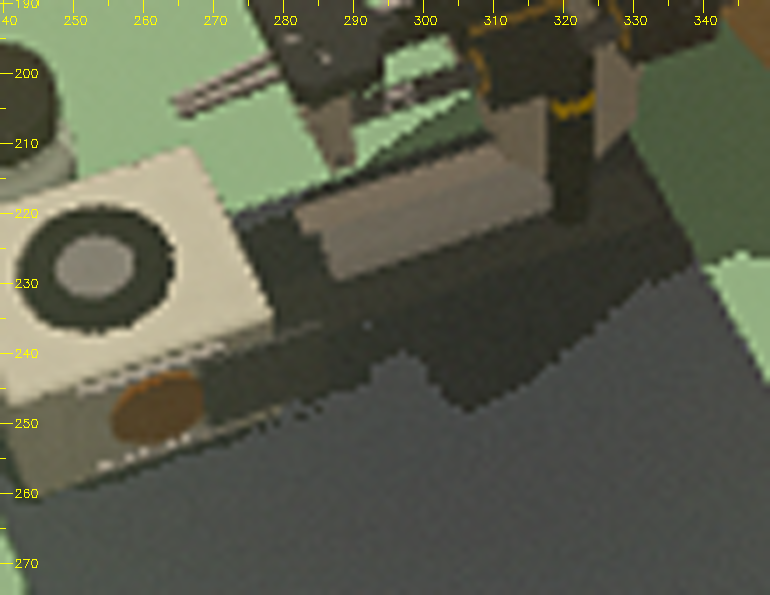

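```bash
python3 -c "
from workcell import r
print(r.hand_in())"
```

```text
the job is handed in; nothing more can be done
None
```

I handed the job in at about 26 s: the block's copper face is against the stop bar and the shutter is held open at the red mark. I could not see the pointer against the mark at the end, so that alignment is measured rather than viewed.

- **Block:** I gripped it, turned it about 164°, lowered it and pressed it to the bar. After letting go I gave it a light push of about 8 N from behind, and it did not move. Pictures taken just after release show the copper stripe parallel to the bar, with the block's full width in front of it. It was still in place in the last top view. At the start the copper face looked towards the robot, not left as the task said, so it needed nearly a half turn.
- **Shutter:** I gripped the handle across its thickness and pulled it out. The travel is 33.6–33.7 mm by arm position and 33.9 mm by the handle's yellow edge in the last picture. An earlier hand-read picture, taken half a millimetre before that, disagreed by about 1 mm (32.1 mm). The pointer-to-mark distance from the first pictures was 33.1–34 mm.
- **What was not checked:** The arm and handle hid the pointer and mark from both cameras. The alignment is good to about 0.5–1 mm.
- **Everything else:** The other items I could see in the last views had not moved. The arm hid the tweezers from the top camera, and only part of them showed in the last scene view.

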